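Draw the gasketed hatch of a control console tight with its T-handle latch

ROBOT

A 6-joint arm with a two-finger parallel gripper is mounted at the origin on a cart in front of the work surface, level with it; the furniture and walls round the work are solid. World frame = base frame: x ahead of the robot, y to its left, z up, the work surface at z = 0. Lengths are in m, angles in rad, forces in N, time in s.
With the tool pointing down it reaches from about 0.35 to 0.85 m from the base axis. Payload 8.1 kg.
Tool frame: the origin (TCP) lies at the very end of the fingers, on their centre line; the grasp point (between the pads) lies 19 mm behind it; z points along the fingers, y is the line along which they close (so a half turn about z gives the same grasp; the last joint's range is limited). The gripper opens to 93 mm and grips with 3 to 60 N. Pads are 15 mm wide; open, the fingers measure 128 mm over their backs; the gripper's body (75 mm by 188 mm) begins 65 mm behind the grasp point.
Start: joints at [-1.289, 0.13, 1.488, -0, 1.523, -0.085], TCP at [0.215, -0.56, 0.219] pointing down, gripper open.
Joint ranges: [-2.96, 2.96], [-0.89, 2.26], [0.02, 2.5], [-1.34, 4.48], [0, 2.73], [-2.66, 2.66]. Speed limits (rad/s): [2.39, 2.39, 2.79, 3.14, 3.14, 3.14].

INTERFACE

Orientations are given as a rotation vector (axis times angle).
In Python, from plant import robot gives the robot as it stands. The module is installed in compiled form; this text tells all that it offers.
- The arm moves only by the tool play_rows, never from a script. Its argument "increments" is text: rows parted by semicolons, each of 5 numbers parted by spaces: the shift along the tool's x, y, z in mm, then the turn about the tool's z in degrees, then the closure, from -1 (fully open) to 1 (shut). In form: dx dy dz yaw claw; .... A call has 1 to 20 rows; each row is the pose to reach, as a shift and turn from the pose commanded when the call began, along the tool's axes at that moment; what a row does not reach only later rows make up. A row lasts 1/10 s, in which the tool goes at most 50 mm and 8.59 degrees, less where a joint would pass 70% of its speed; a pose out of reach is approached as far as the arm can. A call with a gripper value outside its range is refused whole. The fingers move at their own pace and stop on an object; "force" is the grip in N (left out, the last holds). Time passes only in rows, so rows that repeat a pose let the fingers close. It gives the time, the measured TCP pose, the force, the opening and the grip force at its end, in the units of the state.
- robot.read_state(): the state, without advancing time (a new reading comes with each control period).
- robot.read_camera(name): name is "side" or "top" or "wrist"; returns the picture (400x640x3 uint8, blue, green, red); there is no depth.
- robot.calibration(name): a dict with "vertical_fov" (degrees; the focal length in pixels is half the picture's height over the tangent of half this angle, whatever the lens; pixels are square), "cx", "cy" (the principal point, pixels), "D" ([k1, k2, p1, p2, k3] as OpenCV has them; the pictures are not rectified), "rvec" (rotation vector, rad) and "tvec" (3), from world to camera coordinates, as OpenCV has them. Camera axes: x right, y down, z forward; pixel columns grow to the right and rows downward; lengths in m; the calibration is good to about 2 mm. A picture is of the moment at which its call begins: read the wrist's pose just before it. calibration takes no time and is no camera call; for the wrist camera it gives the pose at the moment of the call.
- robot.close_job(): hands the job in; it is judged then, once.
Trained networks look in the newest picture that a camera, given by its name, has taken for a name from the list of things; names that differ only in an ending like _2 or _b are one class to them, and where a whole thing is asked for, a point or a joint stands for the part that bears it (a point fixed in the world has none). Each returns a list of dicts, best first, with "conf" (0 to 1); they miss things now and then, are a little off and sometimes report something else, mostly with a low value. They report only what shows in the picture. A call takes as long as a camera call.
- robot.recognise(camera, query): "centre" ([x, y, z] in m, in world coordinates, good to about 4 mm: the middle of the surface that is visible of it).
- robot.regions_of(camera, query): "pixels" (400x640 bool, what is visible of it).
- robot.landmark_of(camera, query): "centre" ([x, y, z] in m, in world coordinates, good to about 4 mm: a listed point, or the origin of a listed thing).
The state is a dict: "t": time; "q": joint angles; "dq": joint speeds; "joint_torque": joint torques, N m; "tool_pos": TCP position; "orientation": TCP orientation; "force": force on the tool from outside, world axes, zero at the start; "wrist_torque": the same for the moment, N m; "opening": finger opening in m; "gripper_force": force on a finger pad.
Only numpy, scipy, OpenCV 4.12 (cv2) and the standard library are available. Lean on these libraries where they do the work, as an engineer would, in place of code of your own. Each camera call takes 0.05 s, during which the arm holds its last target. There are 200 camera calls.

TASK

The hatch of the small grey control console stands open. Swing it down, press it firmly but gently against its rubber gasket without crushing the gasket, and turn the T-handle clockwise all the way to its stop so that the latch draws the hatch down tight; then let go and leave the pliers, the carton and the jar on the bench where they are.

Things in the scene. Friction and masses are not known exactly. Their poses are not given: they have to be found in the camera images.
- console: Grey sloping control console fixed to the bench, 220 mm deep (x), 190 mm wide (y), 155 mm high; origin at the centre of its underside, z up, front towards its -x. Its front face starts 55 mm above the bench at x = -110 mm and slopes up at 32 degrees from level to x = +50 mm, z = 155 mm; behind that a level top with three low pilot lights.
- door_hinge (a point): Middle of the hinge line of the blue hatch, along the upper (far) edge of the slope, on the hatch's inner face. Axes turn with the hatch: y along the hinge line (console +y), x from the free edge towards the hinge, z outward, square to the hatch.
- door_edge (a point): Middle of the free (lower, near) edge of the hatch, on its outer face, 187 mm from the hinge line. The hatch is 174 mm wide and 8 mm thick. The gasket under it yields by 1 mm for about 3 N square to the hatch at the handle: some 18 N there brings the hatch to 0, some 28 N or more crushes the gasket.
- door (a joint): Angle of the blue hatch about its hinge, rad; 0 = drawn tight, parallel to the 32 degree slope; positive = open, free edge raised; starts 0.3 to 0.6. A stiff hinge holds it where it is left (2 to 5 N at the handle moves it). Below about 0.055 it squeezes the rubber gasket; let go unlatched it springs back to about 0.04 to 0.06. It can be pushed past 0; below -0.028 the gasket is crushed.
- handle_grip (a point): Centre of the T-handle's cross-bar: a black bar 76 mm long, 14 mm wide, 16 mm high with one red end; its centre is 55 mm out from the hatch's inner face (47 mm above the outer face), on the latch axis, 118 mm from the hinge line. Axes turn with the handle: y along the bar (red end at -y), z outward along the latch axis. Pinch it across its 14 mm width.
- handle (a joint): Angle of the T-handle, rad: 0 = bar along the hinge line, red end to console -y, latch open; grows clockwise seen from outside to the stop at 1.57, red end to the free edge; starts 0 to 0.3. With the hatch at 0.02 or less an inner pawl goes under a keeper from 0.45 on, draws the hatch to 0 by about 1.2 (up to 0.3 N m) and stays; with it higher the pawl jams on the keeper or passes above it.
- pliers: Pliers with blue grips, 175 mm long, lying in front on the bench; bystander, origin at the centre of its underside.
- box_slim: Slim orange carton, 52 x 140 x 23 mm, lying at the right front of the bench; bystander, origin at the centre of its underside.
- screw_jar: White screw jar, 64 mm wide, 66 mm high, standing to the right of the console, behind the sealer; bystander, origin at the centre of its underside.
- lamp_foot (a point): Foot joint of the desk lamp clamped to the front edge of the bench, left of the console: from here its 40 mm thick post rises 380 mm, leaning 80 mm further ahead (+x) and 90 mm further left (+y) at its top. Keep the arm clear of it, also on the way in from the left.

How it is judged:
By the outcome, as a careful person would: the job done as asked, in the order asked, and still so for the second after the job is handed in, with the robot touching nothing.
It also fails if it takes over 54 s, if anything falls off the work surface, if the arm or the gripper's body presses on something with over 40 N, if the wrist force passes 120 N, or if a joint passes its speed limit or range.

## Working session

There is one attempt and no reset: what is moved stays moved. The work goes in short steps, Python scripts to look and compute and a tool call to move; the robot and the scene stay as the last step left them, time stands still between calls to the robot, and variables do not carry over. Pictures are saved under pics/ and viewed, at most 14 in all, crops included, and the job is handed in when it is done.

Besides the shell and the picture viewer there is one more tool, called after ">>>" in YAML: its name, and indented under it one key for each argument. play_rows: Moves the arm, as the interface text tells. Its arguments: {"type":"object","properties":{"increments":{"type":"string"},"force":{"type":"number"}},"required":["increments"]}

```bash
mkdir -p pics
cat > h.py <<'E'
from plant import robot
import numpy as np, cv2
from scipy.spatial.transform import Rotation as R
def st():
    s=robot.read_state(); return s,np.array(s['tool_pos']),R.from_rotvec(s['orientation'])
def lm(c,q):
    r=robot.landmark_of(c,q); return [(np.round(d['centre'],4).tolist(),round(d['conf'],2)) for d in r[:2]]
E
python3 - <<'E'
from h import *
s,p,r=st(); print(s['t'],p,r.as_matrix().round(3))
for c in('side','top'):
    im=robot.read_camera(c); cv2.imwrite(f'pics/{c}0.png',im)
    for q in('console','door_hinge','door_edge','handle_grip','lamp_foot','screw_jar','box_slim','pliers'): print(c,q,lm(c,q))
E
```

```text
0.0 [ 0.21504405 -0.55953037  0.21759732] [[ 0.933  0.359 -0.001]
 [ 0.359 -0.933  0.002]
 [ 0.    -0.002 -1.   ]]
side console [([0.5348, 0.336, 0.0005], 0.85)]
side door_hinge [([0.5634, 0.3747, 0.162], 0.8)]
side door_edge [([0.4662, 0.2163, 0.1292], 0.78)]
side handle_grip [([0.5012, 0.2678, 0.1887], 0.68), ([0.5383, 0.3384, 0.0016], 0.41)]
side lamp_foot [([0.5021, 0.2648, 0.1904], 0.57)]
side screw_jar [([0.6164, 0.1055, -0.006], 0.68), ([0.5006, 0.267, 0.191], 0.56)]
side box_slim [([0.3968, -0.0823, -0.0041], 0.72), ([0.5369, 0.3356, 0.0026], 0.24)]
side pliers [([0.3882, 0.1153, -0.0003], 0.48)]
top console [([0.5427, 0.3357, -0.0044], 0.93)]
top door_hinge [([0.5602, 0.3745, 0.1603], 0.95)]
top door_edge [([0.4682, 0.2208, 0.1321], 0.58)]
top handle_grip [([0.4954, 0.2657, 0.1917], 0.6)]
top lamp_foot []
top screw_jar [([0.6156, 0.1076, 0.0002], 0.59)]
top box_slim [([0.3965, -0.0859, -0.002], 0.55)]
top pliers [([0.3844, 0.1158, 0.0001], 0.58)]
```

View pics/side0.png

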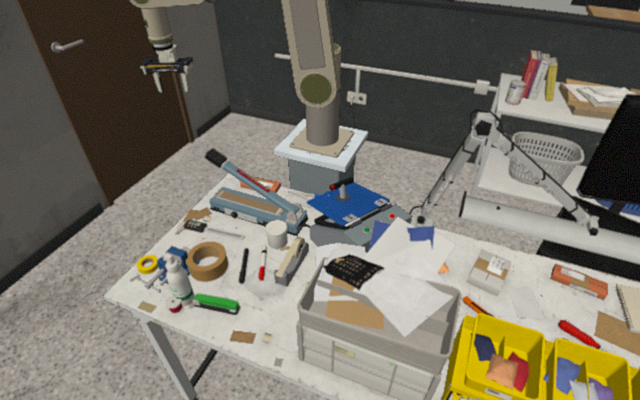

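View pics/top0.png

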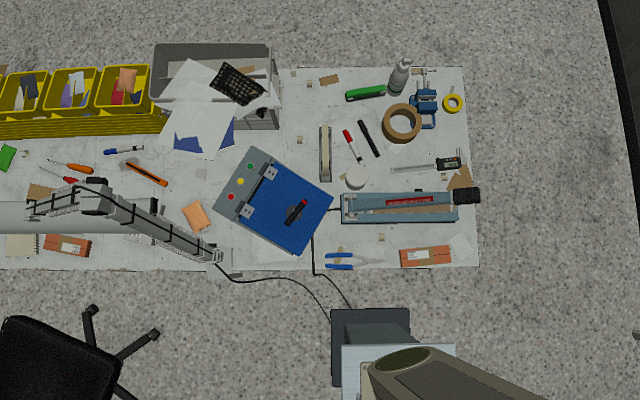

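The side picture shows the console at about (350,215), with the hatch open and the handle at (342,192). The sealer and its raised lever stand between the console and the arm. In the top picture the handle's red end is at (305,203) and its black end at (288,222), so the handle is slightly past 0. The lamp foot is near (218,255), well to the left.

From the landmarks the console yaw is about 58.7° and the door about 0.35 rad. I'll go high over the handle.

>>> play_rows:
  increments: "0 0 -50 0 0; 0 0 -100 0 0; 0 0 -150 0 0; 0 0 -180 0 0; 100 -120 -180 -20 0; 200 -240 -180 -40 0; 300 -360 -180 -60 0; 400 -480 -180 -80 0; 500 -600 -180 -100 0; 558 -669 -180 -117 0; 558 -669 -180 -117 0; 558 -669 -180 -117 0; 558 -669 -180 -117 0; 558 -669 -180 -117 0; 558 -669 -180 -117 0; 558 -669 -180 -117 0; 558 -669 -180 -117 0; 558 -669 -180 -117 0; 558 -669 -180 -117 0; 558 -669 -180 -117 0"
  force: 20

```text
t: 2.9
tool_pos: [0.4734, 0.1995, 0.3989]
orientation: [1.124, 2.933, 0.001]
force: [0.1, -0.2, 0.0]
opening: 0.0464
gripper_force: 0.0
```

Run:
```python
from h import *
s,p,r=st(); print(s['t'],p,r.as_matrix().round(3),s['force'],s['q'])
for c in('wrist','top','side'):
    im=robot.read_camera(c); cv2.imwrite(f'pics/{c}1.png',im)
    for q in('door_hinge','door_edge','handle_grip','lamp_foot'): print(c,q,lm(c,q))
    if c=='wrist': print(lm(c,'handle_grip'))
```

```text
2.9 [0.47338875 0.19950285 0.39888091] [[-0.744  0.668  0.001]
 [ 0.668  0.744  0.   ]
 [-0.001  0.001 -1.   ]] [ 0.0931891 -0.2344434  0.0202937] [ 2.99109581e-01 -1.04456097e-01  1.39995954e+00 -1.33274420e-04
  1.84520096e+00 -5.39605817e-01]
wrist door_hinge [([0.561, 0.3806, 0.1589], 0.97)]
wrist door_edge [([0.4642, 0.2136, 0.1284], 0.67)]
wrist handle_grip [([0.4971, 0.2689, 0.1932], 0.97)]
wrist lamp_foot [([0.4659, 0.218, 0.1261], 0.45), ([0.5627, 0.3762, 0.1626], 0.39)]
[([0.4971, 0.2689, 0.1932], 0.97)]
top door_hinge []
top door_edge [([0.4683, 0.219, 0.133], 0.89)]
top handle_grip [([0.4996, 0.2684, 0.1888], 0.55)]
top lamp_foot []
side door_hinge [([0.5638, 0.3756, 0.1611], 0.76)]
side door_edge [([0.4695, 0.2188, 0.1292], 0.81)]
side handle_grip [([0.5013, 0.267, 0.1886], 0.79)]
side lamp_foot []
```

View pics/wrist1.png

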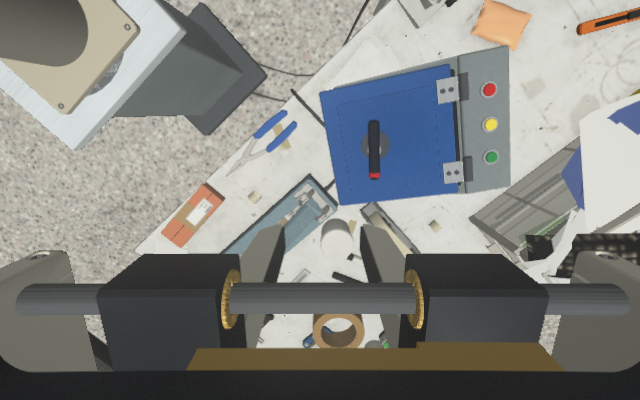

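The bar lies vertical in the picture, from (375,122) to (374,178), with its red end down. It is aligned with tool x, so the yaw is right. I'll centre over it and descend.

>>> play_rows:
  increments: "27 68 0 0 0; 27 68 0 0 0; 27 68 50 0 0; 27 68 100 0 0; 27 68 150 0 0; 27 68 180 0 0; 27 68 200 0 0; 27 68 212 0 0; 27 68 224 0 0; 27 68 224 0 0; 27 68 224 0 0"

```text
t: 4.8
tool_pos: [0.4991, 0.266, 0.1756]
orientation: [1.125, 2.932, 0.001]
force: [0.7, -0.1, 0.5]
opening: 0.0465
gripper_force: 0.0
```

Run:
```python
from h import *
s,p,r=st(); print(s['t'],p,s['force'])
im=robot.read_camera('wrist'); cv2.imwrite('pics/wrist2.png',im); print(lm('wrist','handle_grip'))
```

```text
4.8 [0.49913701 0.26596962 0.17560443] [ 0.67768993 -0.14212082  0.47756496]
[([0.4964, 0.273, 0.1916], 0.74)]
```

View pics/wrist2.png

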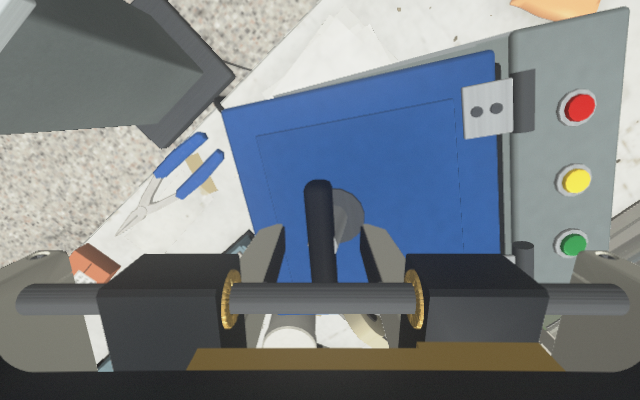

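The bar, with its far end at (318,185), sits between the fingers and is centred. I'll shift slightly along it and close.

>>> play_rows:
  increments: "3 0 0 0 0; 3 0 0 0 1; 3 0 0 0 1; 3 0 0 0 1; 3 0 0 0 1; 3 0 0 0 1; 3 0 0 0 1; 3 0 0 0 1"
  force: 25

```text
t: 5.7
tool_pos: [0.4976, 0.2691, 0.175]
orientation: [1.124, 2.932, 0.006]
force: [6.3, 5.8, -2.2]
opening: 0.0198
gripper_force: 23.6
```

>>> play_rows:
  increments: "0 2 0 0 1; 0 1 4 0 1; 0 0 8 0 1; 0 -0.5 12 0 1; 0 -1 16 0 1; 0 -1.5 20 0 1; 0 -1.5 24 0 1; 0 -2 28 0 1; 0 -2 30 0 1; 0 -2 30 0 1; 0 -2 30 0 1"

```text
t: 6.8
tool_pos: [0.497, 0.2674, 0.1464]
orientation: [1.124, 2.93, 0.007]
force: [2.0, 3.3, 5.1]
opening: 0.023
gripper_force: 28.7
```

Run:
```python
from h import *
s,p,r=st(); print(s['t'],p,s['force'],s['wrist_torque'],r.as_rotvec())
for c in('top','side'):
    im=robot.read_camera(c); cv2.imwrite(f'pics/{c}3.png',im); print(lm(c,'handle_grip'),lm(c,'door_edge'),lm(c,'door_hinge'))
```

```text
6.8 [0.49697152 0.2674104  0.14640459] [2.02617154 3.25992317 5.08512069] [ 1.15167443 -1.17239322 -0.01042646] [1.12439961 2.92973586 0.006927  ]
[] [([0.4783, 0.2274, 0.0933], 0.98)] []
[([0.4996, 0.2677, 0.1584], 0.49)] [([0.4757, 0.2304, 0.0866], 0.92)] [([0.5616, 0.3753, 0.1626], 0.72)]
```

>>> play_rows:
  increments: "0 0 2 0 1; 0 0 4 0 1; 0 0 6 0 1; 0 0.5 8 0 1; 0 0.5 9 0 1; 0 0.5 9 0 1; 0 0.5 9 0 1"
  force: 45

```text
t: 7.9
tool_pos: [0.4977, 0.2681, 0.1388]
orientation: [1.124, 2.929, 0.009]
force: [-2.4, -0.3, 14.2]
opening: 0.023
gripper_force: 53.7
```

Run:
```python
from h import *
s,p,r=st(); print(s['t'],p,s['force'],s['wrist_torque'])
for c in('top','side','wrist'):
    im=robot.read_camera(c); cv2.imwrite(f'pics/{c}4.png',im); print(lm(c,'handle_grip'),lm(c,'door_edge'),lm(c,'door_hinge'))
```

```text
7.9 [0.49765749 0.2680897  0.13882771] [-2.42493847 -0.32432645 14.22971881] [ 1.35597858 -0.85870114 -0.09819633]
[([0.3839, 0.1144, -0.0025], 0.67)] [([0.4751, 0.2323, 0.0795], 0.6)] []
[([0.5009, 0.2653, 0.1513], 0.59)] [([0.4753, 0.2376, 0.0756], 0.94)] [([0.5645, 0.3764, 0.1569], 0.67)]
[([0.4957, 0.2695, 0.1528], 0.79)] [] []
```

View pics/wrist4.png

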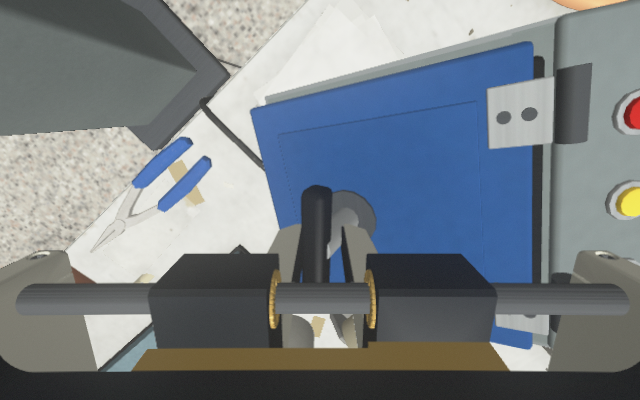

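>>> play_rows:
  increments: "0 0 0.7 0 1; 0 0 1.4 0 1; 0 0 2 0 1; 0 0 2 0 1; 0 0 2 0 1"
  force: 55

```text
t: 9.0
tool_pos: [0.4979, 0.2683, 0.1378]
orientation: [1.124, 2.928, 0.01]
force: [-6.0, -1.5, 20.2]
opening: 0.0226
gripper_force: 65.5
```

The bar at (315,235) rolled within the firm pinch, and that opposes closing. I'll release, let the bar settle at its current roll, and regrasp lighter.

>>> play_rows:
  increments: "0 0 -2 0 0.3; 0 0 -2 0 0.3; 0 0 -2 0 0.3; 0 0 -2 0 0.3; 0 0 -2 0 0.3"
  force: 22

```text
t: 9.5
tool_pos: [0.4958, 0.2668, 0.1359]
orientation: [1.125, 2.932, 0.001]
force: [2.2, 1.4, 4.9]
opening: 0.0322
gripper_force: 2.2
```

Run:
```python
from h import *
s,p,r=st(); print(s['t'],p,s['force'],s['wrist_torque'],s['opening'])
for c in('top','side','wrist'):
    im=robot.read_camera(c); cv2.imwrite(f'pics/{c}5.png',im); print(lm(c,'handle_grip'),lm(c,'door_edge'),lm(c,'door_hinge'))
```

```text
9.5 [0.49583808 0.26682079 0.13585881] [2.15239805 1.4033216  4.85260093] [ 0.31855983 -0.53530546  0.02411868] 0.032228146379603195
[] [([0.4781, 0.2326, 0.0783], 0.9)] []
[] [([0.4758, 0.234, 0.0748], 0.8)] [([0.5653, 0.3758, 0.1585], 0.91)]
[([0.4945, 0.2665, 0.1529], 0.78)] [([0.4751, 0.2317, 0.0773], 0.71)] []
```

The stem leans uphill below the bar, and the uphill finger was pressing on it. I'll raise the tips so that only the bar is held.

>>> play_rows:
  increments: "0 0 -5 0 0.3; 0 0 -9 0 0.3; 0 0 -9 0 0.3; 0 0 -9 0 0.3; 0 0 -9 0 0.3"
  force: 30

```text
t: 10.6
tool_pos: [0.495, 0.2665, 0.1442]
orientation: [-1.125, -2.932, 0.001]
force: [0.1, 0.5, 0.7]
opening: 0.0321
gripper_force: 0.0
```

Run:
```python
from h import *
s,p,r=st(); print(s['t'],p,s['force'],s['wrist_torque'],s['opening'])
for c in('side','wrist'):
    im=robot.read_camera(c); cv2.imwrite(f'pics/{c}6.png',im); print(lm(c,'handle_grip'),lm(c,'door_edge'),lm(c,'door_hinge'))
```

```text
10.6 [0.49501797 0.26649052 0.14417247] [0.08186215 0.54005679 0.68823488] [ 0.01267375 -0.16512851 -0.03472329] 0.032057519863791836
[([0.4963, 0.2643, 0.1491], 0.53)] [([0.3875, 0.1188, 0.0009], 0.38)] [([0.5609, 0.3774, 0.1631], 0.71)]
[([0.4983, 0.2684, 0.1486], 0.9)] [([0.4756, 0.2301, 0.0741], 0.94)] [([0.4743, 0.2317, 0.0756], 0.53)]
```

View pics/wrist6.png

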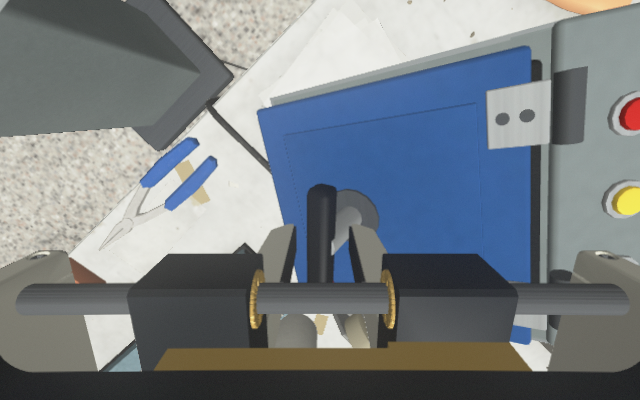

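The picture confirms it: the stem shows right (uphill) of the bar at (345,225), and the bar at (320,235) is centred between the fingers.

>>> play_rows:
  increments: "0 0 1.5 0 1; 0 0 1.5 0 1; 0 0 1.5 0 1; 0 0 1.5 0 1; 0 0 1.5 0 1; 0 0 1.5 0 1"
  force: 30

```text
t: 11.6
tool_pos: [0.496, 0.2673, 0.1435]
orientation: [1.125, 2.932, 0.003]
force: [3.2, 3.5, -1.0]
opening: 0.0218
gripper_force: 26.2
```

Run:
```python
from h import *
s,p,r=st(); print(s['t'],p,s['force'],s['wrist_torque'],s['opening'])
```

```text
11.6 [0.49604301 0.2673279  0.14351946] [ 3.18655392  3.50324927 -1.0093748 ] [ 0.814551   -0.95211344  0.00607775] 0.021821946000771794
```

>>> play_rows:
  increments: "0 1 1 0 1; 0 1 2 0 1; 0 1 3 0 1; 0 1 4 0 1; 0 1 4 0 1; 0 1 4 0 1"

```text
t: 12.2
tool_pos: [0.4965, 0.2677, 0.1407]
orientation: [1.125, 2.932, 0.002]
force: [-2.0, -0.7, 10.1]
opening: 0.0219
gripper_force: 29.3
```

Run:
```python
from h import *
s,p,r=st(); print(s['t'],p,s['force'],s['wrist_torque'],s['opening'])
```

```text
12.2 [0.49646405 0.26769288 0.14068384] [-1.98058177 -0.69822832 10.07797615] [0.27452215 0.08710475 0.01993286] 0.021934481354135296
```

>>> play_rows:
  increments: "0 -0.3 1 0 1; 0 -0.3 2 0 1; 0 -0.3 3 0 1; 0 -0.3 3 0 1; 0 -0.3 3 0 1"

```text
t: 12.7
tool_pos: [0.4967, 0.2678, 0.1387]
orientation: [1.125, 2.932, 0.003]
force: [-5.5, 0.5, 14.9]
opening: 0.0229
gripper_force: 31.3
```

Run:
```python
from h import *
s,p,r=st(); print(s['t'],p,s['force'],s['wrist_torque'],s['opening'])
for c in('top','side','wrist'):
    im=robot.read_camera(c); cv2.imwrite(f'pics/{c}7.png',im); print(lm(c,'handle_grip'),lm(c,'door_edge'),lm(c,'door_hinge'))
```

```text
12.7 [0.49667716 0.26783365 0.13873682] [-5.54349125  0.48023287 14.91695982] [0.33195702 0.35302066 0.0226251 ] 0.022867953747949667
[] [([0.482, 0.2375, 0.0756], 0.62)] [([0.481, 0.2361, 0.0707], 0.68)]
[([0.499, 0.2639, 0.1462], 0.54)] [([0.48, 0.2372, 0.0683], 0.96)] [([0.562, 0.3788, 0.1602], 0.96), ([0.3886, 0.1191, -0.0013], 0.61)]
[([0.4957, 0.2672, 0.1486], 0.88)] [([0.4773, 0.2344, 0.0679], 0.97)] []
```

>>> play_rows:
  increments: "0 0 1 0 1; 0 0 2 0 1; 0 0 3 0 1; 0 0 3 0 1; 0 0 3 0 1"
  force: 36

```text
t: 13.8
tool_pos: [0.4969, 0.2681, 0.1368]
orientation: [1.124, 2.931, 0.005]
force: [-7.9, -1.6, 20.9]
opening: 0.0222
gripper_force: 39.2
```

Run:
```python
from h import *
s,p,r=st(); print(s['t'],p,s['force'],s['wrist_torque'],s['opening'])
for c in('top','side','wrist'):
    im=robot.read_camera(c); cv2.imwrite(f'pics/{c}8.png',im); print(lm(c,'handle_grip'),lm(c,'door_edge'),lm(c,'door_hinge'))
```

```text
13.8 [0.49693085 0.26808235 0.13677622] [-7.88404149 -1.57647078 20.85179467] [0.29152932 0.71966611 0.0207829 ] 0.022155766819848877
[] [([0.4802, 0.2362, 0.0702], 0.86)] []
[([0.5012, 0.264, 0.1436], 0.46)] [([0.4785, 0.237, 0.0658], 0.81)] [([0.5655, 0.378, 0.1618], 0.7)]
[([0.4962, 0.2691, 0.1471], 0.76)] [([0.4763, 0.2353, 0.0681], 0.64)] []
```

>>> play_rows:
  increments: "0 0 0.8 0 1; 0 0 0.8 4 1; 0 0 0.8 8 1; 0 0 0.8 12 1; 0 0 0.8 12 1"

```text
t: 14.9
tool_pos: [0.4972, 0.2685, 0.1362]
orientation: [1.428, 2.796, 0.006]
force: [-7.7, 0.5, 21.2]
opening: 0.0216
gripper_force: 38.1
```

Run:
```python
from h import *
s,p,r=st(); print(s['t'],p,s['force'],s['wrist_torque'],s['opening'], r.as_matrix()[:,0])
for c in('side','wrist'):
    im=robot.read_camera(c); cv2.imwrite(f'pics/{c}9.png',im); print(lm(c,'handle_grip'),lm(c,'door_edge'),lm(c,'door_hinge'))
```

```text
14.9 [0.49716929 0.26845304 0.13621224] [-7.69047547  0.54527982 21.24918843] [ 0.51635586  0.64687871 -0.01907115] 0.021624277180879843 [-5.86143337e-01  8.10207370e-01 -7.58615397e-05]
[([0.4993, 0.2655, 0.1433], 0.46)] [([0.4794, 0.2347, 0.069], 0.93)] [([0.563, 0.3816, 0.1577], 0.7)]
[([0.4956, 0.2683, 0.1468], 0.88)] [([0.4756, 0.2352, 0.0671], 0.57)] [([0.3893, -0.086, -0.0026], 0.59)]
```

View pics/wrist9.png

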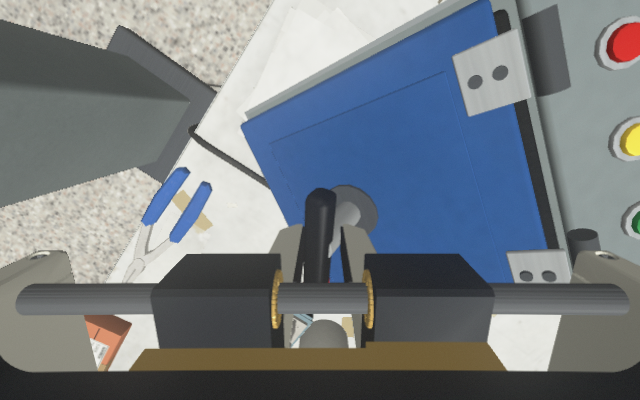

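>>> play_rows:
  increments: "0 0 0.6 0 1; 0 0 0.6 4 1; 0 0 0.6 8 1; 0 0 0.6 12 1; 0 0 0.6 16 1; 0 0 0.6 20 1; 0 0 0.6 20 1"

```text
t: 16.0
tool_pos: [0.4978, 0.2684, 0.1358]
orientation: [1.892, 2.505, 0.008]
force: [-4.6, 1.3, 20.7]
opening: 0.0203
gripper_force: 37.1
```

Run:
```python
from h import *
s,p,r=st(); print(s['t'],p,s['force'],s['wrist_torque'],s['opening'], r.as_matrix()[:,0])
for c in('side','wrist'):
    im=robot.read_camera(c); cv2.imwrite(f'pics/{c}10.png',im); print(lm(c,'handle_grip'),lm(c,'door_edge'),lm(c,'door_hinge'))
```

```text
16.0 [0.49778919 0.26841691 0.135789  ] [-4.55245519  1.2791479  20.679507  ] [ 0.42658046  0.1631935  -0.16388076] 0.020298024962441524 [-0.27352696  0.96186355  0.00122903]
[([0.3944, -0.0818, -0.0008], 0.73), ([0.4992, 0.264, 0.1411], 0.56)] [([0.479, 0.2382, 0.0655], 0.72)] [([0.5636, 0.3792, 0.1639], 0.65)]
[([0.4952, 0.2671, 0.1441], 0.78), ([0.5408, 0.3371, 0.0011], 0.27)] [([0.4776, 0.2349, 0.0665], 0.64)] []
```

View pics/wrist10.png

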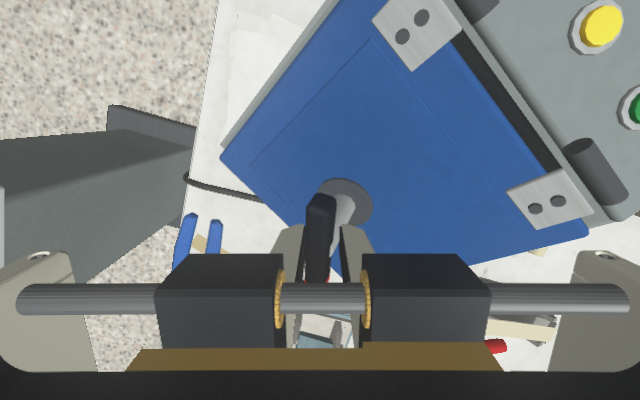

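The bar follows the jaws and the turning resistance is about 0.16 N m, so the pawl is drawing. I'll continue.

>>> play_rows:
  increments: "0 0 0 0 1; 0 0 0 4 1; 0 0 0 8 1; 0 0 0 12 1; 0 0 0 16 1; 0 0 0 20 1; 0 0 0 24 1; 0 0 0 24 1"
  force: 50

```text
t: 17.2
tool_pos: [0.498, 0.2675, 0.1361]
orientation: [2.372, 2.056, 0.008]
force: [-4.1, -3.4, 22.2]
opening: 0.0171
gripper_force: 50.2
```

Run:
```python
from h import *
s,p,r=st(); print(s['t'],p,s['force'],s['wrist_torque'],s['opening'], r.as_matrix()[:,0])
for c in('side','wrist'):
    im=robot.read_camera(c); cv2.imwrite(f'pics/{c}11.png',im); print(lm(c,'handle_grip'),lm(c,'door_edge'),lm(c,'door_hinge'))
```

```text
17.2 [0.49802489 0.2675225  0.1360693 ] [-4.1487911  -3.4107144  22.21151812] [-0.52049665  0.29732161 -0.20892038] 0.01706635947258246 [0.1417261  0.98990381 0.00203755]
[([0.4977, 0.2655, 0.1446], 0.64)] [([0.4771, 0.2398, 0.0685], 0.83)] [([0.5627, 0.3811, 0.1639], 0.76)]
[] [([0.477, 0.2371, 0.0658], 0.89)] []
```

View pics/wrist11.png

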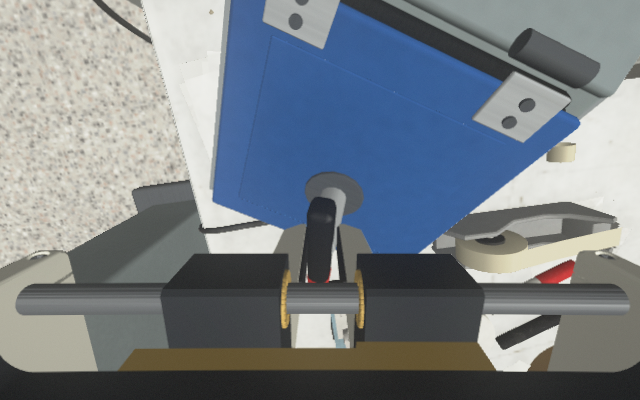

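Opening is 17 mm, so the bar now sits flatter in the jaws, with its far end at (322,205). About 23° of yaw remain. I'll go to the stop with the press eased.

>>> play_rows:
  increments: "0 0 -1 4 1; 0 0 -2 8 1; 0 0 -3 12 1; 0 0 -3 16 1; 0 0 -3 20 1; 0 0 -3 23 1; 0 0 -3 25 1; 0 0 -3 25 1; 0 0 -3 25 1"
  force: 55

```text
t: 18.5
tool_pos: [0.4973, 0.267, 0.1376]
orientation: [2.76, 1.498, 0.005]
force: [-2.5, -2.9, 16.0]
opening: 0.0162
gripper_force: 55.2
```

Run:
```python
from h import *
s,p,r=st(); print(s['t'],p,s['force'],s['wrist_torque'],s['opening'], r.as_matrix()[:,0])
for c in('side','wrist'):
    im=robot.read_camera(c); cv2.imwrite(f'pics/{c}12.png',im); print(lm(c,'handle_grip'),lm(c,'door_edge'),lm(c,'door_hinge'))
```

```text
18.5 [0.4972858  0.26701631 0.13755981] [-2.51391212 -2.94440918 15.98415864] [-0.35486642  0.34549492  0.06755823] 0.016163796863885242 [0.54466876 0.83864883 0.00202035]
[([0.4981, 0.2637, 0.1425], 0.64)] [([0.4767, 0.2345, 0.0685], 0.9)] [([0.56, 0.3779, 0.1596], 0.89)]
[([0.4974, 0.2671, 0.1458], 0.62)] [] []
```

View pics/wrist12.png

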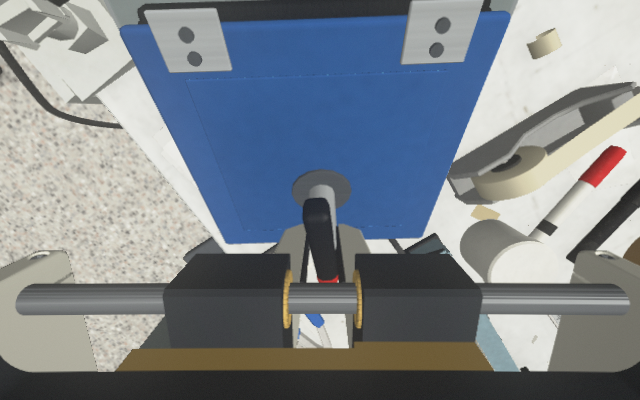

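In this view the bar runs from (316,205) to its red end at (330,280), slightly skewed in the jaws, so it may be short of the stop. I'll turn further and feel for the stop.

>>> play_rows:
  increments: "0 0 0 3 1; 0 0 0 6 1; 0 0 0 9 1; 0 0 0 9 1; 0 0 0 9 1"
  force: 60

```text
t: 19.4
tool_pos: [0.4975, 0.2675, 0.1375]
orientation: [2.869, 1.278, 0.006]
force: [-0.2, -1.8, 13.8]
opening: 0.0162
gripper_force: 59.8
```

Run:
```python
from h import *
s,p,r=st(); print(s['t'],p,s['force'],s['wrist_torque'],s['opening'], r.as_matrix()[:,0])
a=r.as_matrix()[:,0];print(np.degrees(np.arctan2(a[1],a[0])))
for c in('top','side'):
    print(c); cv2.imwrite(f'pics/{c}13.png',robot.read_camera(c)); print(lm(c,'console'),lm(c,'door_hinge'),lm(c,'door_edge'))
im=robot.read_camera('wrist'); cv2.imwrite('pics/wrist13.png',im[180:300,240:400].repeat(4,0).repeat(4,1))
```

```text
19.4 [0.49750787 0.26746333 0.13746662] [-0.15707318 -1.82101815 13.7809012 ] [-0.16246019 -0.01767244  0.23630544] 0.01617413299677055 [0.6688319  0.74340617 0.00334178]
48.02273822394314
top
[] [] [([0.4817, 0.2352, 0.0728], 0.97)]
side
[([0.5367, 0.3377, 0.0014], 0.93)] [([0.5629, 0.3767, 0.1612], 0.8)] [([0.478, 0.2355, 0.068], 0.96), ([0.4987, 0.265, 0.1452], 0.36)]
```

View pics/wrist13.png

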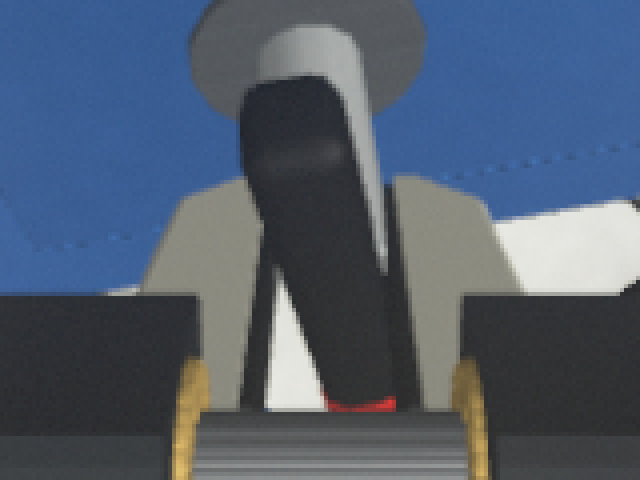

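Run:
```python
from h import *
k=robot.calibration('wrist'); f=200/np.tan(np.radians(k['vertical_fov']/2))
K=np.array([[f,0,k['cx']],[0,f,k['cy']],[0,0,1]]); D=np.array(k['D'])
Rc=R.from_rotvec(np.ravel(k['rvec'])).as_matrix(); C=-Rc.T@np.ravel(k['tvec'])
yaw=np.radians(59); xc=np.array([np.cos(yaw),np.sin(yaw),0]); yc=np.array([-xc[1],xc[0],0]); z=np.array([0,0,1.])
a=np.radians(32); xs=np.cos(a)*xc+np.sin(a)*z; n=np.cross(xs,yc)
c=np.array([.4972,.267,.145])+.008*n   # top face
px=np.float32([[313.2,207.5],[330.2,277.5],[302,207],[322,277],[325,207],[338.7,277]])
u=cv2.undistortPoints(px[:,None],K,D)[:,0]
P=[]
for v in u:
    d=Rc.T@np.append(v,1); P.append(C+d*((c-C)@n)/(d@n))
for i in(0,2,4):
    d=P[i+1]-P[i]; 
    if d@xs>0:d=-d
    print(P[i].round(4),P[i+1].round(4),'theta',np.degrees(np.arctan2(-d@xs,-d@yc)))
# predicted bar outline pixels for several theta
for th in(75,85,90):
    t=np.radians(th); b=-yc*np.cos(t)-xs*np.sin(t)
    q=cv2.projectPoints(np.array([c-b*.038,c,c+b*.03]),np.ravel(k['rvec']),np.ravel(k['tvec']),K,D)[0][:,0]; print(th,q.round(0).tolist())
```

```text
[0.5151 0.295  0.1752] [0.4813 0.243  0.1364] theta 91.72642052001538
[0.5116 0.2989 0.1762] [0.4781 0.2475 0.1378] theta 91.7899640770628
[0.5193 0.2913 0.1746] [0.4854 0.2392 0.1357] theta 91.69416117774388
75 [[295.0, 221.0], [325.0, 255.0], [344.0, 275.0]]
85 [[307.0, 217.0], [325.0, 255.0], [336.0, 277.0]]
90 [[314.0, 216.0], [325.0, 255.0], [332.0, 278.0]]
```

The handle angle measures about 91°, with a 0.24 N m counter-moment, so it is at the stop. I'll ease off, open and lift.

>>> play_rows:
  increments: "0 0 -1.5 0 1; 0 0 -3 0 1; 0 0 -3 0 0.1; 0 0 -3 0 0.1; 0 0 -3 0 0.1; 0 0 -3 0 0.1; 0 0 -3 0 0.1; 0 0 -15 0 0.1; 0 0 -40 0 0.1; 0 0 -80 0 0.1; 0 0 -120 0 0.1; 0 0 -150 0 0.1; 0 0 -150 0 0.1; 0 0 -150 0 0.1"

```text
t: 21.25
tool_pos: [0.4964, 0.2674, 0.2865]
orientation: [2.87, 1.278, 0.004]
force: [0.7, -0.2, -0.9]
opening: 0.0419
gripper_force: 0.0
```

Run:
```python
from h import *
s,p,r=st(); print(s['t'],p,s['force'],s['wrist_torque'],s['opening'])
for c in('top','side','wrist'):
    im=robot.read_camera(c); cv2.imwrite(f'pics/{c}14.png',im); print(lm(c,'handle_grip'),lm(c,'door_edge'),lm(c,'door_hinge'))
    if c=='wrist': cv2.imwrite('pics/w14.png',im)
k=robot.calibration('wrist'); f=200/np.tan(np.radians(k['vertical_fov']/2))
K=np.array([[f,0,k['cx']],[0,f,k['cy']],[0,0,1]])
yaw=np.radians(59); xc=np.array([np.cos(yaw),np.sin(yaw),0]); yc=np.array([-xc[1],xc[0],0]); z=np.array([0,0,1.])
a=np.radians(32); xs=np.cos(a)*xc+np.sin(a)*z; n=np.cross(xs,yc)
h=np.array([.5625,.377,.161]); 
for dr in(0,.05):
    a=np.radians(32)-dr; xs=np.cos(a)*xc+np.sin(a)*z; n=np.cross(xs,yc); c=h-.118*xs+.063*n
    for th in(80,90):
        t=np.radians(th); b=-yc*np.cos(t)-xs*np.sin(t)
        print(dr,th,cv2.projectPoints(np.array([c-b*.038,c+b*.038,h-.187*xs+.008*n]),np.ravel(k['rvec']),np.ravel(k['tvec']),K,np.array(k['D']))[0][:,0].round(0).tolist())
```

```text
21.25 [0.49635906 0.26741749 0.28645434] [ 0.65355864 -0.19639841 -0.91282257] [-0.01374813 -0.06768443  0.01407958] 0.04188429553075675
[([0.4978, 0.2672, 0.1436], 0.54)] [([0.4817, 0.2369, 0.074], 0.61)] [([0.6176, 0.1091, 0.0003], 0.5)]
[([0.4991, 0.2671, 0.1474], 0.43)] [([0.4777, 0.2362, 0.0699], 0.7)] [([0.5631, 0.3752, 0.1621], 0.86), ([0.3943, -0.0797, -0.0024], 0.32)]
[([0.4957, 0.2667, 0.1487], 0.62)] [([0.4786, 0.234, 0.0693], 0.57)] []
0 80 [[312.0, 165.0], [335.0, 210.0], [328.0, 194.0]]
0 90 [[318.0, 163.0], [330.0, 211.0], [328.0, 194.0]]
0.05 80 [[312.0, 165.0], [336.0, 213.0], [329.0, 199.0]]
0.05 90 [[318.0, 164.0], [330.0, 214.0], [329.0, 199.0]]
```

View pics/w14.png

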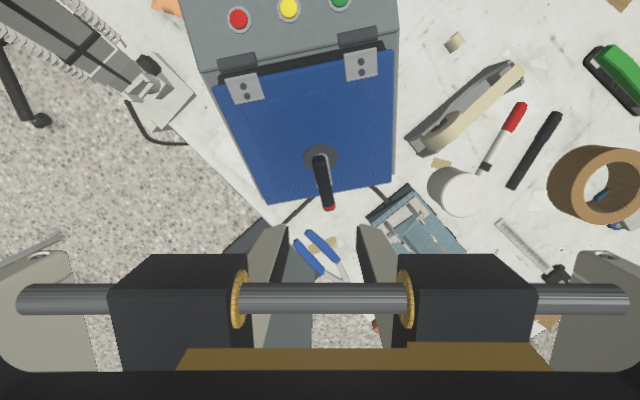

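The hatch's free edge has its middle at about (330,193), where a closed door predicts 194 and a sprung-back one 199. The bar runs from (318,155) to (330,208), as it should at 90°, and nothing else has moved. I'll hand it in.

```bash
python3 -c "
from plant import robot
print(robot.close_job())"
```

```text
the job is handed in; nothing more can be done
None
```

The hatch is closed and stayed down when I let go, the T-handle measures at its stop (about 90°), and the pliers, carton and jar were not touched; I handed the job in at about 21 s, with no verdict returned.

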